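# Set and lock the side blade of a cake-smoothing stand

### The arm

A 6-joint arm with a two-finger parallel gripper is mounted at the origin on a cart in front of the work surface, level with it; the furniture and walls round the work are solid. World frame = base frame: x ahead of the robot, y to its left, z up, the work surface at z = 0. Lengths are in m, angles in degrees, forces in N, time in s.
With the tool pointing down it reaches from about 0.325 to 0.9 m from the base axis. Payload 6.1 kg.
Tool frame: the origin (TCP) lies midway between the tips of the shut fingers; the grasp point (between the pads) lies 19 mm behind it; z points along the fingers, y is the line along which they close (so a half turn about z gives the same grasp; the last joint's range is limited). The gripper opens to 85 mm and grips with 20 to 120 N. Pads are 22 mm wide; open, the fingers measure 114 mm over their backs; the gripper's body (76 mm by 85 mm) begins 54 mm behind the grasp point. The pads swing forward as they close: fully open they stand 13 mm farther back than shut.
Start: joints at [-70.823, 12.628, 87.462, -0, 79.91, -7.225], TCP at [0.278, -0.56, 0.231] pointing down, gripper open.
Joint ranges: [-170.65, 170.65], [-52.31, 119.04], [5.05, 147.46], [-71.25, 251.25], [11.57, 151.72], [-153.62, 153.62]. Speed limits (degrees/s): [147.25, 147.25, 172.46, 180, 180, 180].

### API

Orientations are given as a 3x3 rotation matrix whose columns are the frame's x, y, z axes.
In Python, from workcell import ctrl gives the robot as it stands.
- The arm moves only by the tool drive_tool, never from a script. Its argument "increments" is text: rows parted by semicolons, each of 5 numbers parted by spaces: the shift along the world's x, y, z in units of 0.5 m (1.0 is 0.5 m), then the turn about the world's z in units of pi/4 rad (1.0 is pi/4 rad), then the closure, from 0 (fully open) to 1 (shut). A call has 1 to 8 rows; each row shifts and turns the commanded pose from where the row before left it; what a row does not reach is not made up. A row lasts 1/8 s, in which the tool goes at most 62.5 mm and 10.7 degrees, less where a joint would pass 70% of its speed; a pose out of reach is approached as far as the arm can. A call with a number of a shift or a turn outside -1 to 1 is refused whole. A call with a gripper value outside its range is refused whole. The fingers move at their own pace and stop on an object; "grip_force" is the grip in N (left out, the last holds). Time passes only in rows, so rows that do not move let the fingers close. It gives the time, the measured TCP pose, the force, the opening and the grip force at its end, in the units of the state.
- ctrl.get_state(): the state, without advancing time (a new reading comes with each control period).
- ctrl.capture(name): name is "scene" or "top"; returns the picture (420x560x3 uint8, blue, green, red); there is no depth.
- ctrl.calibration(name): a dict with "fx", "fy", "cx", "cy" (pixels), "camera_from_world" (4x4, takes a point from world to camera coordinates). Camera axes: x right, y up, looking along -z (the intrinsics and any distortion apply to the point x, -y, -z); pixel columns grow to the right and rows downward; lengths in m; the calibration is good to about 2 mm. A picture is of the moment at which its call begins. calibration takes no time and is no camera call.
- ctrl.close_job(): hands the job in; it is judged then, once.
The state is a dict: "time_s": time; "joint_pos": joint angles; "joint_vel": joint speeds; "joint_torque": joint torques, N m; "ee_pos": TCP position; "ee_rot": TCP orientation; "ft_force": force on the tool from outside, world axes, zero at the start; "torque": the same for the moment, N m; "opening": finger opening in m; "grip_force": force on a finger pad.
Only numpy, scipy, OpenCV 4.12 (cv2) and the standard library are available. Lean on these libraries where they do the work, as an engineer would, in place of code of your own. Each camera call takes 0.05 s, during which the arm holds its last target. There are 200 camera calls.

### The job

The smoothing blade stands too far from the practice cake. Swing the red-balled cam lever up to free the blade's carriage, slide the carriage in along its rail until the blade just touches the edges of the cake's two boards without pushing the cake out of place, then press the lever fully down again so that the blade is locked there. Leave the other things on the table alone.

Things in the scene. Friction and masses are not known exactly. Their poses are not given: they have to be found in the camera images.
- stand: Cake-smoothing stand, fixed to the table: white base with a turntable (160 mm across) and a steel rail. Origin on the table under the turntable's axis; at yaw 0 its x points away from the robot. The rail runs from the turntable towards -x (the robot), its foot 80 mm wide in y and 304 mm long from the axis; top of the foot 14 mm and of the rail 32 mm over the table.
- carriage (a joint): Slide of the blue blade carriage along the rail, m; grows towards the turntable (+x of the stand), limits -0.032 to 0.056; the blade meets an exactly centred cake at 0.050. It slides freely (about 2 N) with the lever up and is clamped with the lever down. Carriage 74 mm long in x, 62 mm wide in y, 43 mm high; a black knob, 22 mm across, 34 mm over the table, ends 109 mm behind the blade face.
- blade_face (a point): Middle of the face, turned to the cake, of the carriage's upright steel blade: 120 mm wide (y), 4 mm thick (x), from 36 to 145 mm over the table. This point is 90 mm over the table; axes as the stand's: x points at the cake.
- lever_pivot (a point): Pivot of the cam lever on the carriage, 55 mm behind the blade face along the rail and 53 mm over the table; axes as the stand's.
- cam_lever (a joint): Cam lever's angle, rad: 0 = fully down, lying level towards -y of the stand (carriage clamped); 1.66 = fully up, just past upright (free). It turns about the x axis through the pivot and stays where it is left; the clamp bites below about 0.6 rad and takes about 10 to 20 N at the ball.
- lever_ball (a point): Centre of the red ball, 24 mm across, at the end of the lever, 90 mm from the pivot and fixed to it (let the tool turn with the lever), 51 mm behind the back of the blade. Blade and cake rise close beside the lowered ball, so a gripper standing straight over it strikes them: lean the tool back towards -y of the stand (about 35 degrees).
- cake: Practice cake on the turntable, loose, about 1.2 kg: cream-coloured, 174 mm across, between two pale blue acrylic round boards 190 mm across and 4 mm thick; 73 mm high in all. Origin at the centre of its underside, 53 mm over the table.
- orange_scraper: Orange plastic dough scraper lying on the table, 34 x 60 x 10 mm; bystander. Origin under its centre.
- pastry_brush: Pastry brush with wooden handle lying on the table, 34 x 205 x 14 mm; bystander. Origin under its centre.
- kitchen_timer: White kitchen timer with red top, 66 mm across, 46 mm high; bystander. Origin under its centre.

How it is judged:
By the outcome, as a careful person would: the job done as asked, in the order asked, and still so for the second after the job is handed in, with the robot touching nothing.
It also fails if it takes over 48 s, if anything falls off the work surface, if the arm or the gripper's body presses on something with over 40 N, if the wrist force passes 120 N, or if a joint passes its speed limit or range.

## Working session

There is one attempt and no reset: what is moved stays moved. The work goes in short steps, Python scripts to look and compute and a tool call to move; the robot and the scene stay as the last step left them, time stands still between calls to the robot, and variables do not carry over. Pictures are saved under pics/ and viewed, at most 10 in all, crops included, and the job is handed in when it is done.

Besides the shell and the picture viewer there is one more tool, called after ">>>" by a JSON object that holds its "op" and its "data", one argument or row to a line. drive_tool: Moves the arm, as the interface text tells. Its arguments: {"type":"object","properties":{"increments":{"type":"string"},"grip_force":{"type":"number"}},"required":["increments"]}

```bash
mkdir -p pics; ls; python3 - <<'E'
from workcell import ctrl
import cv2,numpy as np
for n in("scene","top"):
    cv2.imwrite(f"pics/{n}0.png",ctrl.capture(n)); c=ctrl.calibration(n); print(n,c)
s=ctrl.get_state();print(s)
E
```

```text
pics
scene {'fx': 407.3372645906966, 'fy': 407.3372645906966, 'cx': 287.27445043329527, 'cy': 217.7813467730515, 'camera_from_world': array([[-0.85450337, -0.5193697 ,  0.00889414,  0.46348655],
       [ 0.30897351, -0.49443176,  0.81244853, -0.24732879],
       [-0.4175636 ,  0.69698806,  0.58296508, -0.74919872],
       [ 0.        ,  0.        ,  0.        ,  1.        ]])}
top {'fx': 529.1495625391914, 'fy': 529.1495625391914, 'cx': 279.6280741595995, 'cy': 214.88020041004037, 'camera_from_world': array([[ 4.79897528e-03, -9.99986730e-01,  1.87351880e-03,
        -3.71973020e-03],
       [ 9.92937951e-01,  4.98721899e-03,  1.18529965e-01,
        -5.46410557e-01],
       [-1.18537735e-01,  1.29146555e-03,  9.92948708e-01,
        -1.29881893e+00],
       [ 0.00000000e+00,  0.00000000e+00,  0.00000000e+00,
         1.00000000e+00]])}
{'time_s': 0.1, 'joint_pos': array([-7.08243080e+01,  1.26705797e+01,  8.75194914e+01,  8.44835503e-04,
        7.99082343e+01, -7.22234048e+00]), 'joint_vel': array([-0.09210733, -0.05097445, -0.0784854 ,  0.07945153,  0.03543749,
       -0.04462049]), 'joint_torque': array([ 1.16710919e-03, -4.98243356e+01, -3.90546656e+01, -2.85639380e-04,
        5.65993774e-03, -1.91994576e-05]), 'ee_pos': array([ 0.2777282 , -0.55930857,  0.23030756]), 'ee_rot': array([[ 8.95728246e-01,  4.44601628e-01, -5.49855055e-04],
       [ 4.44601908e-01, -8.95726801e-01,  1.62532464e-03],
       [ 2.30102072e-04, -1.70031580e-03, -9.99998528e-01]]), 'ft_force': array([0.55597769, 0.1426375 , 0.29269291]), 'torque': array([-0.01436061, -0.00932843,  0.03409652]), 'grip_force': 0.0, 'opening': 0.08549204278065503}
```

View pics/scene0.png

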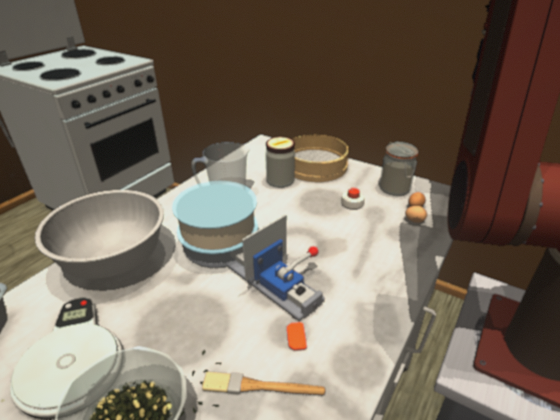

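View pics/top0.png

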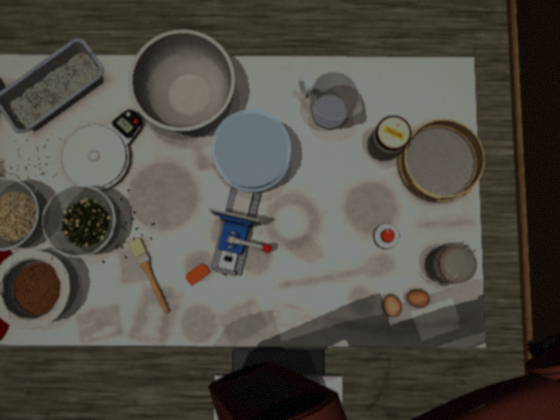

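Scene view: stand with the cake at about (215,220), blue carriage (280,275) and red ball (313,251). Top view: cake board (252,150), blade line (213–268,~216), ball (266,247), knob end about (226,268). I'll zoom in for detail and measure the ball and board.

```bash
cat > h.py <<'E'
import cv2,numpy as np
from workcell import ctrl
def ray(n,p):
    c=ctrl.calibration(n);T=c["camera_from_world"];R=T[:3,:3]
    o=-R.T@T[:3,3]
    d=R.T@np.array([(p[0]-c["cx"])/c["fx"],-(p[1]-c["cy"])/c["fy"],-1.]);return o,d/np.linalg.norm(d)
def onz(n,p,z):
    o,d=ray(n,p);return o+d*(z-o[2])/d[2]
def tri(p1,p2):
    A=np.zeros((3,3));b=np.zeros(3)
    for n,p in(("scene",p1),("top",p2)):
        o,d=ray(n,p);M=np.eye(3)-np.outer(d,d);A+=M;b+=M@o
    X=np.linalg.solve(A,b);o,d=ray("top",p2);return X,np.linalg.norm(np.cross(X-o,d))
def red(im,box):
    x0,y0,x1,y1=box;h=cv2.cvtColor(im,cv2.COLOR_BGR2HSV)
    m=(((h[...,0]<6)|(h[...,0]>172))&(h[...,1]>150)&(h[...,2]>70)).astype(np.uint8)
    k=np.zeros_like(m);k[y0:y1,x0:x1]=1;m*=k
    n,l,s,c=cv2.connectedComponentsWithStats(m);i=1+np.argmax(s[1:,4]);return c[i],s[i]
E
python3 - <<'E'
from h import *
a=cv2.imread("pics/scene0.png");b=cv2.imread("pics/top0.png")
p,s=red(a,(295,235,335,270));q,t=red(b,(250,230,290,265));print(p,s,q,t,tri(p,q))
h=cv2.cvtColor(b,cv2.COLOR_BGR2HSV);print(h[150,250],h[245,234],h[216,240])
m=cv2.inRange(h,(85,40,90),(110,140,255));m[:, :200]=0;m[:,300:]=0;m[200:]=0
cs,_=cv2.findContours(m,cv2.RETR_EXTERNAL,cv2.CHAIN_APPROX_NONE);c=max(cs,key=cv2.contourArea)
e=cv2.fitEllipse(cv2.convexHull(c));print(e,onz("top",e[0],.126))
A=cv2.resize(a[210:320,220:340],None,fx=4.5,fy=4.5,interpolation=cv2.INTER_CUBIC)[:495,:400*2]
B=cv2.resize(b[190:285,195:290],None,fx=6,fy=6,interpolation=cv2.INTER_CUBIC)
cv2.imwrite("pics/b.png",B);cv2.imwrite("pics/a.png",A)
E
```

```text
[313.         250.44642857] [309 247   9   9  56] [266.54098361 247.67213115] [262 244  10   8  61] (array([0.46092413, 0.03006002, 0.06026649]), np.float64(0.0013908532594569367))
[101  36 121] [109 166  72] [24 13 95]
((245.832275390625, 128.0313262939453), (33.199031829833984, 57.61172866821289), 80.56272888183594) [0.74340937 0.08066905 0.126     ]
```

View pics/a.png

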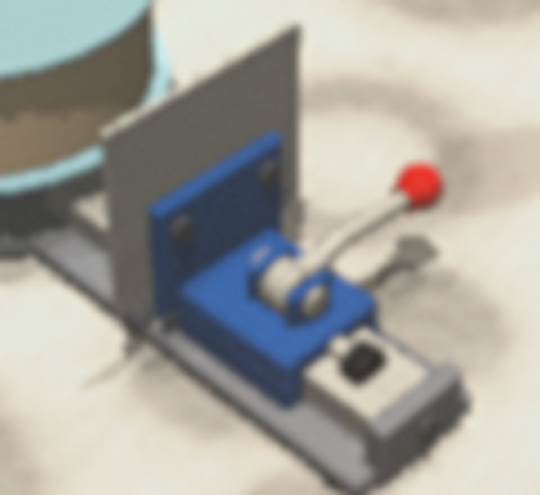

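View pics/b.png

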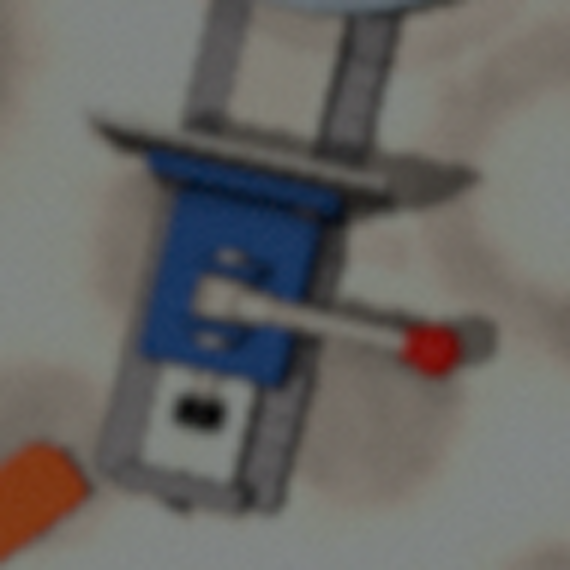

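Crops: the lever is down, with its ball at crop-b (433,350) and its hub at (225,297). Blade top edge runs (95,120) to (385,185), and the foot's left edge (213,10) to (103,455). Now yaw and a better cake fit.

```bash
python3 - <<'E'
from h import *
b=cv2.imread("pics/top0.png")
P=lambda x,y:((x+.5)/6+194.5,(y+.5)/6+189.5)
def ang(p,q,z1,z2=None):
    v=onz("top",P(*q),z2 or z1)-onz("top",P(*p),z1);return np.degrees(np.arctan2(v[1],v[0])),onz("top",P(*p),z1)[:2],onz("top",P(*q),z2 or z1)[:2]
print("foot L",ang((103,455),(213,10),.014))
print("foot R",ang((283,500),(375,150),.014))
print("blade",ang((95,118),(385,183),.145))
print("lever",ang((225,297),(433,350),.06,.053))
print("blue side",ang((143,355),(172,185),.043), ang((285,383),(318,225),.043))
h=cv2.cvtColor(b,cv2.COLOR_BGR2HSV)
m=cv2.inRange(h,(92,22,60),(112,110,255));m[:,:200]=0;m[:,300:]=0;m[195:]=0;m[:100]=0
m=cv2.morphologyEx(m,cv2.MORPH_CLOSE,np.ones((9,9)))
cs,_=cv2.findContours(m,cv2.RETR_EXTERNAL,cv2.CHAIN_APPROX_NONE);c=max(cs,key=cv2.contourArea)
e=cv2.fitEllipse(cv2.convexHull(c));print(e,cv2.boundingRect(c),onz("top",e[0],.126))
print(onz("top",(266.54,247.67),.053))
E
```

```text
foot L (np.float64(-12.840085344950587), array([0.41942428, 0.16949738]), array([0.60901933, 0.12628293]))
foot R (np.float64(-14.079090614336463), array([0.40098792, 0.09360408]), array([0.54910473, 0.05645717]))
blade (np.float64(-102.40751815350502), array([0.54525627, 0.15864809]), array([0.52070441, 0.04704966]))
lever (np.float64(-103.77446570458278), array([0.4828405 , 0.11518802]), array([0.46201983, 0.03025808]))
blue side (np.float64(-8.643848871332212), array([0.45993383, 0.15016111]), array([0.53056642, 0.13942363])) (np.float64(-11.076364026214916), array([0.44868193, 0.09140618]), array([0.51418134, 0.07858377]))
((251.27630615234375, 150.08200073242188), (78.75623321533203, 83.638427734375), 162.12124633789062) (212, 109, 79, 84) [0.68974272 0.06709046 0.126     ]
[0.46262354 0.03077903 0.053     ]
```

>>> {"op": "drive_tool", "data": {
  "increments": "0.03 0.096 0.006 0.094 0.5; 0.03 0.096 0.006 0.094 0.5; 0.03 0.096 0.006 0.094 0.5; 0.03 0.096 0.006 0.094 0.5; 0.03 0.096 0.006 0.094 0.5; 0.03 0.096 0.006 0.094 0.5; 0.03 0.096 0 0.094 0.5; 0.03 0.096 0 0.094 0.5",
  "grip_force": 60
}}

```text
time_s: 1.1
ee_pos: [0.398, -0.1741, 0.2491]
ee_rot: [[0.495, 0.869, 0.0], [0.869, -0.495, 0.0], [0.0, -0.0, -1.0]]
ft_force: [0.9, 0.0, -0.9]
opening: 0.043
grip_force: 0.0
```

>>> {"op": "drive_tool", "data": {
  "increments": "0.03 0.1 0 0.094 0.5; 0.03 0.1 0 0.094 0.5; 0.03 0.1 0 0.094 0.5; 0.03 0.1 0 0.094 0.5; 0 0 0 0 0.5"
}}

```text
time_s: 1.72
ee_pos: [0.4579, 0.0273, 0.2489]
ee_rot: [[0.216, 0.976, -0.001], [0.976, -0.216, 0.001], [0.001, -0.001, -1.0]]
ft_force: [0.6, -0.1, 0.5]
opening: 0.0427
grip_force: 0.0
```

>>> {"op": "drive_tool", "data": {
  "increments": "0.005 -0.006 -0.08 -0.016 0.5; 0 0 -0.08 0 0.5; 0 0 -0.08 0 0.5; 0 0 -0.06 0 0.5; 0 0 0 0 0.5"
}}

```text
time_s: 2.35
ee_pos: [0.4577, 0.0206, 0.0967]
ee_rot: [[0.236, 0.972, -0.006], [0.972, -0.236, 0.0], [-0.001, -0.006, -1.0]]
ft_force: [1.4, 0.5, -0.2]
opening: 0.0429
grip_force: 0.0
```

```bash
python3 - <<'E'
from h import *
a=ctrl.capture("scene");b=ctrl.capture("top")
cv2.imwrite("pics/c.png",np.hstack([cv2.resize(a[180:310,220:360],(420,390),interpolation=2),cv2.resize(b[170:300,190:316],(378,390),interpolation=2)]))
print(ctrl.get_state()["ee_pos"])
E
```

```text
[0.46064954 0.02052774 0.09998552]
```

View pics/c.png

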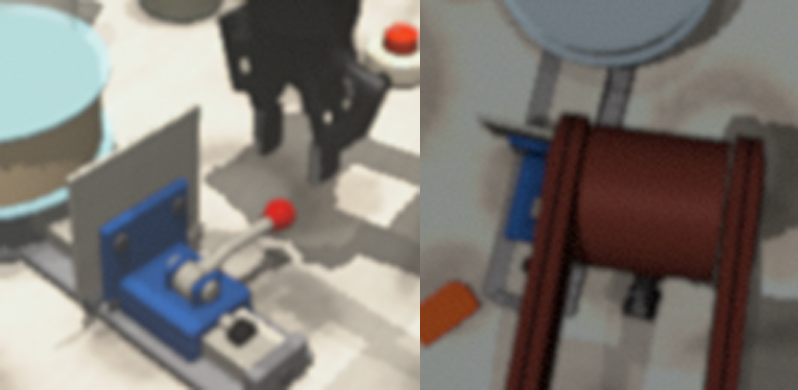

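The view shows the open fingers straddling above the ball (crop: tips ~(265,150) and (322,178), ball (280,213)), clear of the blade. Descending.

>>> {"op": "drive_tool", "data": {
  "increments": "0 0.01 -0.03 0 0.5; 0 0 -0.03 0 0.5; 0 0 -0.03 0 0.5; 0 0 -0.03 0 0.5; 0 0 0 0 0.5"
}}

```text
time_s: 3.08
ee_pos: [0.4589, 0.0263, 0.0375]
ee_rot: [[0.234, 0.972, -0.004], [0.972, -0.234, 0.0], [-0.0, -0.004, -1.0]]
ft_force: [0.4, -0.6, -0.5]
opening: 0.0428
grip_force: 0.0
```

>>> {"op": "drive_tool", "data": {
  "increments": "0 0 0 0 1; 0 0 0 0 1; 0 0 0 0 1; 0 0 0 0 1",
  "grip_force": 40
}}

```text
time_s: 3.58
ee_pos: [0.4614, 0.026, 0.0399]
ee_rot: [[0.235, 0.972, 0.002], [0.972, -0.235, -0.0], [0.0, 0.002, -1.0]]
ft_force: [3.8, -2.0, -1.6]
opening: 0.0216
grip_force: 39.3
```

>>> {"op": "drive_tool", "data": {
  "increments": "0 0 0 0 1; 0.0004 0.0017 0.0251 0 1; 0.0012 0.0051 0.0246 0 1; 0.002 0.0084 0.0236 0 1; 0.0028 0.0115 0.0222 0 1; 0.0035 0.0144 0.0203 0 1; 0 0 0 0 1",
  "grip_force": 70
}}

```text
time_s: 4.45
ee_pos: [0.466, 0.0467, 0.0989]
ee_rot: [[0.232, 0.973, 0.002], [0.973, -0.232, -0.002], [-0.001, 0.002, -1.0]]
ft_force: [-3.2, -2.7, 2.6]
opening: 0.0203
grip_force: 68.7
```

>>> {"op": "drive_tool", "data": {
  "increments": "0.0041 0.017 0.0181 0 1; 0.0046 0.0192 0.0155 0 1; 0.0051 0.0211 0.0126 0 1; 0.0054 0.0226 0.0094 0 1; 0.0057 0.0237 0.0061 0 1; 0.0058 0.0243 0.0026 0 1; 0.0051 0.0214 -0.0006 0 1; 0 0 0 0 1"
}}

```text
time_s: 5.45
ee_pos: [0.4834, 0.1221, 0.129]
ee_rot: [[0.233, 0.972, -0.0], [0.972, -0.233, -0.0], [-0.0, 0.0, -1.0]]
ft_force: [-0.4, -0.6, 0.1]
opening: 0.0
grip_force: 0.0
```

```bash
python3 - <<'E'
from h import *
a=ctrl.capture("scene");b=ctrl.capture("top")
cv2.imwrite("pics/d.png",np.hstack([cv2.resize(a[160:320,190:350],(480,480),interpolation=2),cv2.resize(b[130:290,190:296],(318,480),interpolation=2)]))
s=ctrl.get_state();print(s["ee_pos"],s["ft_force"])
E
```

```text
[0.48306534 0.12136347 0.1288054 ] [-0.67641372 -0.16797314 -0.65486855]
```

View pics/d.png

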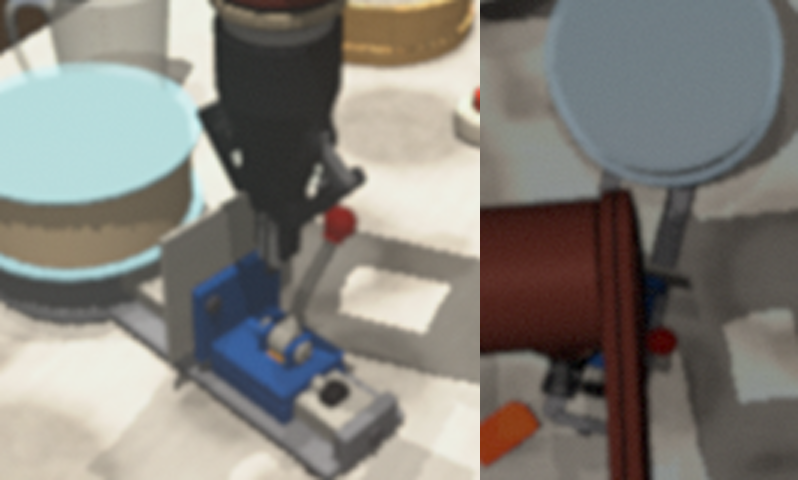

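The ball slipped out at about 55–60°: scene crop (340,223), top crop (662,342). The fingers are now shut on its +y side, so I'll measure the ball and push from its -y side.

```bash
python3 - <<'E'
from h import *
a=ctrl.capture("scene");b=ctrl.capture("top")
p,s=red(a,(285,215,325,255));q,t=red(b,(235,230,275,260));X,e=tri(p,q);print(p,s,q,t,X,e)
d=X-np.array([.482,.118,.053]);yaw=np.radians(-13.3);print(d@[np.cos(yaw),np.sin(yaw),0],d@[-np.sin(yaw),np.cos(yaw),0],d[2])
E
```

```text
[302.32835821 233.92537313] [299 230   9  10  67] [239.10714286 243.96428571] [238 230   3  30  56] [0.46099086 0.08933308 0.14564139] 0.004949217209280635
-0.013850835504361825 -0.03273118444177808 0.09264139431799037
```

```bash
python3 - <<'E'
from h import *
yaw=np.radians(-13.3);x=np.array([np.cos(yaw),np.sin(yaw),0]);B=np.array([.462,.0305,.054])
o,d=ray("scene",(302.33,233.9));X=o+d*((B-o)@x)/(d@x)
v=X-np.array([.4825,.118,.053]);l=v@[-np.sin(yaw),np.cos(yaw),0];print(X,l,v[2],np.hypot(l,v[2]),np.degrees(np.arctan2(v[2],-l)))
E
```

```text
[0.469638   0.062811   0.12364744] -0.05666766628100754 0.07064744198833622 0.09056646985077298 51.266232580148625
```

>>> {"op": "drive_tool", "data": {
  "increments": "0 0 0.1 0 1; -0.01 -0.044 0 0 1; -0.01 -0.044 0 0 1; -0.01 -0.044 0 0 1; -0.011 -0.044 0 0 1; 0 0 0 0 1; 0 0 -0.07 0 1; 0 0 -0.06 0 1"
}}

```text
time_s: 6.65
ee_pos: [0.4631, 0.0337, 0.1134]
ee_rot: [[0.235, 0.972, 0.001], [0.972, -0.235, 0.0], [0.001, 0.001, -1.0]]
ft_force: [-0.0, 0.4, -1.0]
opening: 0.0002
grip_force: 0.0
```

>>> {"op": "drive_tool", "data": {
  "increments": "0 0 0 0 1; 0.0056 0.0233 0 0 1; 0.0056 0.0233 0 0 1; 0.0056 0.0233 0 0 1; 0.0056 0.0233 0 0 1; 0.0056 0.0233 0 0 1; 0.0028 0.0117 0 0 1; 0 0 0 0 1"
}}

```text
time_s: 7.65
ee_pos: [0.478, 0.0983, 0.1137]
ee_rot: [[0.234, 0.972, -0.0], [0.972, -0.234, 0.001], [0.0, -0.001, -1.0]]
ft_force: [-0.6, -0.9, -0.3]
opening: 0.0001
grip_force: 0.0
```

>>> {"op": "drive_tool", "data": {
  "increments": "0.001 0.004 0 0 1; 0.001 0.004 0 0 1; 0 0 0 0 1"
}}

```text
time_s: 8.02
ee_pos: [0.4789, 0.1014, 0.1139]
ee_rot: [[0.235, 0.972, -0.001], [0.972, -0.235, 0.0], [-0.0, -0.001, -1.0]]
ft_force: [-1.3, -1.3, -0.2]
opening: 0.0003
grip_force: 0.5
```

>>> {"op": "drive_tool", "data": {
  "increments": "0.0005 0.002 0 0 1; 0.0005 0.002 0 0 1; 0 0 0 0 1"
}}

```text
time_s: 8.4
ee_pos: [0.4792, 0.1026, 0.1139]
ee_rot: [[0.234, 0.972, -0.001], [0.972, -0.234, -0.002], [-0.002, -0.001, -1.0]]
ft_force: [-3.8, -6.7, 0.7]
opening: -0.0002
grip_force: 2.9
```

```bash
cat > m.py <<'E'
from h import *
yaw=np.radians(-13.3);x=np.array([np.cos(yaw),np.sin(yaw),0]);y=np.array([-np.sin(yaw),np.cos(yaw),0])
B=np.array([.462,.0305,.054]);a=ctrl.capture("scene");p,s=red(a,(255,190,315,250))
o,d=ray("scene",p);X=o+d*((B-o)@x)/(d@x);v=X-np.array([.4825,.118,.053])
print(p,s,X,v@y,v[2],np.degrees(np.arctan2(v[2],-v@y)));st=ctrl.get_state();print(st["ee_pos"],st["ft_force"])
E
python3 m.py
```

```text
[281.52727273 240.38181818] [276 235  12  12 110] [0.48336226 0.12086873 0.14056024] 0.0029901516267939092 0.08756023705485683 91.95587085789677
[0.47920996 0.10262281 0.11386646] [-4.0386639  -5.89184885  2.04113857]
```

>>> {"op": "drive_tool", "data": {
  "increments": "-0.004 -0.016 0 0 1; 0 0 0.07 0 1; 0 0 0.07 0 0.5; 0.007 0.03 0 0 0.5; 0.007 0.03 0 0 0.5; 0 0 -0.04 0 0.5; 0 0 -0.04 0 0.5; 0 0 -0.036 0 0.5"
}}

```text
time_s: 9.45
ee_pos: [0.4836, 0.1262, 0.1237]
ee_rot: [[0.234, 0.972, -0.003], [0.972, -0.234, 0.0], [-0.001, -0.003, -1.0]]
ft_force: [0.2, -0.4, 0.4]
opening: 0.0427
grip_force: 0.0
```

>>> {"op": "drive_tool", "data": {
  "increments": "0 0 0 0 0.5; 0 0 0 0 1; 0 0 0 0 1; 0 0 0 0 1; 0 0 0 0 1",
  "grip_force": 40
}}

```text
time_s: 10.07
ee_pos: [0.485, 0.1256, 0.1265]
ee_rot: [[0.234, 0.972, 0.001], [0.972, -0.234, 0.0], [0.001, 0.001, -1.0]]
ft_force: [-0.3, 1.2, -0.1]
opening: 0.0216
grip_force: 39.3
```

```bash
python3 - <<'E'
from h import *
a=ctrl.capture("scene");b=ctrl.capture("top")
cv2.imwrite("pics/e.png",np.hstack([cv2.resize(a[160:320,190:350],(480,480),interpolation=2),cv2.resize(b[100:260,196:302],(318,480),interpolation=2)]))
s=ctrl.get_state();print(s["ee_pos"],s["ft_force"])
E
```

```text
[0.48499152 0.1255963  0.1265292 ] [-0.31678119  0.77004982 -0.6165566 ]
```

View pics/e.png

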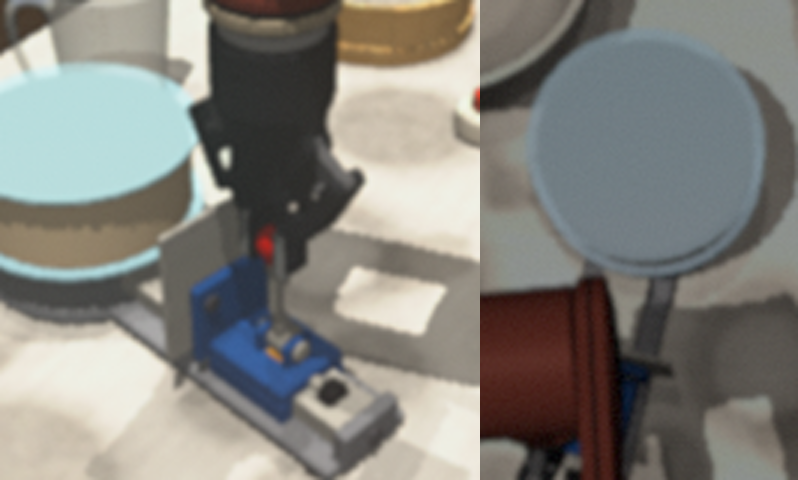

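The lever stands upright with the ball held between the fingers (scene crop (265,243)). Sliding in.

>>> {"op": "drive_tool", "data": {
  "increments": "0.011 -0.0026 0 0 1; 0.011 -0.0026 0 0 1; 0.011 -0.0026 0 0 1; 0.011 -0.0026 0 0 1; 0.011 -0.0026 0 0 1; 0.011 -0.0026 0 0 1; 0.011 -0.0026 0 0 1; 0.011 -0.0026 0 0 1"
}}

```text
time_s: 11.18
ee_pos: [0.5294, 0.1151, 0.1265]
ee_rot: [[0.234, 0.972, 0.001], [0.972, -0.234, 0.0], [0.0, 0.001, -1.0]]
ft_force: [-1.2, 2.6, 5.4]
opening: 0.0218
grip_force: 39.7
```

```bash
python3 - <<'E'
from h import *
a=ctrl.capture("scene");b=ctrl.capture("top")
cv2.imwrite("pics/f0.png",a);cv2.imwrite("pics/f0t.png",b)
cv2.imwrite("pics/f.png",np.hstack([cv2.resize(a[180:280,180:280],(500,500),interpolation=2),cv2.resize(b[140:240,210:270],(300,500),interpolation=2)]))
s=ctrl.get_state();print(s["ee_pos"],s["ft_force"])
E
```

```text
[0.53002715 0.11487651 0.1265023 ] [2.2708206  1.403074   3.35064226]
```

View pics/f.png

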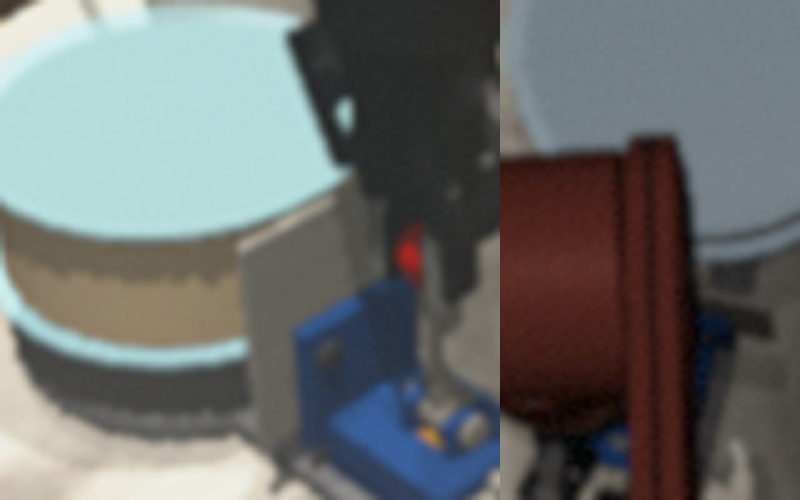

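Blade is at crop (240–345,240→175), still short of the board edge, and the cake is undisturbed. I'll go on in smaller steps, tracking both force and cake image motion.

>>> {"op": "drive_tool", "data": {
  "increments": "0.008 -0.0018 0 0 1; 0.008 -0.0018 0 0 1; 0.004 -0.0009 0 0 1; 0 0 0 0 1"
}}

```text
time_s: 11.78
ee_pos: [0.5393, 0.1127, 0.1265]
ee_rot: [[0.234, 0.972, 0.001], [0.972, -0.234, -0.0], [0.0, 0.001, -1.0]]
ft_force: [0.8, 2.2, 5.6]
opening: 0.0214
grip_force: 39.7
```

```bash
cat > k.py <<'E'
from h import *
f0=cv2.cvtColor(cv2.imread("pics/f0.png"),6).astype(float);t0=cv2.cvtColor(cv2.imread("pics/f0t.png"),6).astype(float)
def cut(a,b):return a[175:265,168:222],b[102:160,205:300]
C=[[],[]]
for i in range(4):
    a=ctrl.capture("scene");b=ctrl.capture("top")
    for j,(u,v) in enumerate(zip(cut(f0,t0),cut(cv2.cvtColor(a,6).astype(float),cv2.cvtColor(b,6).astype(float)))):
        w=cv2.createHanningWindow(u.shape[::-1],cv2.CV_64F)
        C[j].append(cv2.phaseCorrelate(np.ascontiguousarray(u),np.ascontiguousarray(v),w)[0])
print("shift scene",np.mean(C[0],0),"top",np.mean(C[1],0),np.std(C[1],0))
s=ctrl.get_state();yaw=np.radians(-13.3);x=np.array([np.cos(yaw),np.sin(yaw),0])
print("x_s",(s["ee_pos"]-np.array([.485,.1256,0]))@x,"Fx",s["ft_force"]@x,s["ft_force"])
E
python3 k.py
```

```text
shift scene [-0.00334697 -0.06093604] top [ 0.0317517  -0.07031982] [0.06180058 0.01550714]
x_s 0.055735712852056446 Fx 0.10517978620309462 [0.55928576 1.9087407  5.36158282]
```

>>> {"op": "drive_tool", "data": {
  "increments": "0.002 -0.0005 0 0 1; 0.002 -0.0005 0 0 1"
}}

```text
time_s: 12.42
ee_pos: [0.5409, 0.1123, 0.1265]
ee_rot: [[0.234, 0.972, 0.0], [0.972, -0.234, 0.0], [0.0, 0.0, -1.0]]
ft_force: [-1.1, 1.8, 7.5]
opening: 0.0212
grip_force: 39.8
```

>>> {"op": "drive_tool", "data": {
  "increments": "0.002 -0.0005 0 0 1; 0.002 -0.0005 0 0 1"
}}

```text
time_s: 12.68
ee_pos: [0.5429, 0.1119, 0.1264]
ee_rot: [[0.234, 0.972, 0.0], [0.972, -0.234, 0.0], [0.0, 0.0, -1.0]]
ft_force: [-1.1, 1.4, 6.6]
opening: 0.0216
grip_force: 39.8
```

```bash
python3 k.py
```

```text
shift scene [-0.0011799  -0.05643349] top [ 0.01225029 -0.01599026] [0.06265914 0.03816186]
x_s 0.05958997663332621 Fx -0.4929882010734045 [0.19886766 2.98423296 5.97608618]
```

>>> {"op": "drive_tool", "data": {
  "increments": "0.001 -0.0002 0 0 1; 0.001 -0.0002 0 0 1"
}}

```text
time_s: 13.32
ee_pos: [0.5439, 0.1117, 0.1265]
ee_rot: [[0.234, 0.972, 0.0], [0.972, -0.234, -0.0], [0.0, 0.0, -1.0]]
ft_force: [0.1, 1.5, 5.9]
opening: 0.0219
grip_force: 39.8
```

>>> {"op": "drive_tool", "data": {
  "increments": "0.001 -0.0002 0 0 1; 0.001 -0.0002 0 0 1"
}}

```text
time_s: 13.58
ee_pos: [0.5448, 0.1114, 0.1265]
ee_rot: [[0.234, 0.972, 0.0], [0.972, -0.234, -0.0], [0.0, 0.0, -1.0]]
ft_force: [-1.5, 1.8, 6.5]
opening: 0.0213
grip_force: 39.8
```

```bash
python3 k.py
```

```text
shift scene [-0.01086031  0.00394029] top [-0.02349445 -0.0344974 ] [0.06547131 0.04083313]
x_s 0.06154519798848414 Fx -0.17751947014063413 [0.10542579 1.21763938 5.38010293]
```

>>> {"op": "drive_tool", "data": {
  "increments": "0.001 -0.0002 0 0 1; 0.001 -0.0003 0 0 1"
}}

```text
time_s: 14.22
ee_pos: [0.5459, 0.1112, 0.1265]
ee_rot: [[0.234, 0.972, 0.0], [0.972, -0.234, 0.0], [0.0, 0.0, -1.0]]
ft_force: [-0.8, 1.7, 5.8]
opening: 0.0213
grip_force: 39.8
```

>>> {"op": "drive_tool", "data": {
  "increments": "0.001 -0.0002 0 0 1; 0 0 0 0 1"
}}

```text
time_s: 14.48
ee_pos: [0.5464, 0.1111, 0.1265]
ee_rot: [[0.234, 0.972, 0.001], [0.972, -0.234, -0.0], [0.0, 0.001, -1.0]]
ft_force: [-0.5, 1.5, 6.0]
opening: 0.0217
grip_force: 39.8
```

```bash
python3 k.py
```

```text
shift scene [ 0.00944743 -0.02678769] top [-0.02375916 -0.03356493] [0.03325838 0.02887551]
x_s 0.06310517107382055 Fx -1.9827066312542456 [-1.71722149  1.35424176  6.92165251]
```

>>> {"op": "drive_tool", "data": {
  "increments": "0.001 -0.0002 0 0 1; 0 0 0 0 1"
}}

```text
time_s: 15.12
ee_pos: [0.5469, 0.111, 0.1265]
ee_rot: [[0.234, 0.972, 0.0], [0.972, -0.234, -0.0], [0.0, 0.0, -1.0]]
ft_force: [-0.2, 1.6, 5.9]
opening: 0.0214
grip_force: 39.8
```

>>> {"op": "drive_tool", "data": {
  "increments": "0.001 -0.0003 0 0 1; 0 0 0 0 1"
}}

```text
time_s: 15.38
ee_pos: [0.5474, 0.1108, 0.1265]
ee_rot: [[0.234, 0.972, 0.001], [0.972, -0.234, -0.0], [0.0, 0.001, -1.0]]
ft_force: [-0.4, 1.7, 5.7]
opening: 0.0213
grip_force: 39.8
```

```bash
python3 k.py
```

```text
shift scene [-0.01786917 -0.04401497] top [-0.01989005 -0.01521232] [0.02966099 0.03374058]
x_s 0.06410620681575599 Fx -0.8689670721089388 [-0.66344853  0.9707161   6.01314049]
```

>>> {"op": "drive_tool", "data": {
  "increments": "0.001 -0.0002 0 0 1; 0 0 0 0 1"
}}

```text
time_s: 16.02
ee_pos: [0.5479, 0.1107, 0.1265]
ee_rot: [[0.234, 0.972, 0.001], [0.972, -0.234, -0.0], [0.0, 0.001, -1.0]]
ft_force: [-1.0, 2.7, 5.6]
opening: 0.0211
grip_force: 39.8
```

>>> {"op": "drive_tool", "data": {
  "increments": "0.001 -0.0003 0 0 1; 0 0 0 0 1"
}}

```text
time_s: 16.27
ee_pos: [0.5484, 0.1106, 0.1264]
ee_rot: [[0.234, 0.972, 0.0], [0.972, -0.234, -0.0], [0.0, 0.0, -1.0]]
ft_force: [-1.6, 2.2, 6.1]
opening: 0.022
grip_force: 39.8
```

```bash
python3 k.py
```

```text
shift scene [-0.01146319 -0.01771973] top [-0.0366015  -0.07160142] [0.03679307 0.03503566]
x_s 0.06513945738319642 Fx -0.9596723449917701 [-0.41812815  2.40277982  5.48142118]
```

>>> {"op": "drive_tool", "data": {
  "increments": "0.001 -0.0002 0 0 1; 0 0 0 0 1"
}}

```text
time_s: 16.92
ee_pos: [0.5489, 0.1105, 0.1264]
ee_rot: [[0.234, 0.972, 0.0], [0.972, -0.234, 0.0], [0.0, 0.0, -1.0]]
ft_force: [-1.2, 1.6, 6.4]
opening: 0.0214
grip_force: 39.8
```

```bash
python3 k.py
```

```text
shift scene [ 0.00841979 -0.02099123] top [-0.03958078 -0.06665556] [0.00826223 0.10812166]
x_s 0.0656466675516363 Fx -1.4629411620535226 [-1.01479533  2.06635222  6.02519864]
```

>>> {"op": "drive_tool", "data": {
  "increments": "0.001 -0.0002 0 0 1; 0 0 0 0 1"
}}

```text
time_s: 17.58
ee_pos: [0.5494, 0.1104, 0.1265]
ee_rot: [[0.234, 0.972, 0.0], [0.972, -0.234, -0.0], [0.0, 0.0, -1.0]]
ft_force: [-0.3, 2.2, 6.8]
opening: 0.0215
grip_force: 39.8
```

```bash
python3 k.py
```

```text
shift scene [ 0.02088074 -0.00448725] top [-0.01917153 -0.08061683] [0.03438593 0.01950748]
x_s 0.06615138523859695 Fx -1.6719513370058898 [-1.35049783  1.55477415  6.1103446 ]
```

>>> {"op": "drive_tool", "data": {
  "increments": "0.001 -0.0003 0 0 1; 0 0 0 0 1"
}}

```text
time_s: 18.23
ee_pos: [0.5499, 0.1103, 0.1265]
ee_rot: [[0.234, 0.972, 0.001], [0.972, -0.234, 0.0], [0.0, 0.001, -1.0]]
ft_force: [-0.1, 1.5, 6.8]
opening: 0.0213
grip_force: 39.8
```

```bash
python3 k.py
```

```text
shift scene [0.00516407 0.00756898] top [-0.02118221 -0.02994134] [0.0387249  0.05787253]
x_s 0.06668866780369596 Fx -1.7289220128057938 [-1.32405572  1.91427717  6.04067282]
```

>>> {"op": "drive_tool", "data": {
  "increments": "0.001 -0.0002 0 0 1; 0 0 0 0 1"
}}

```text
time_s: 18.88
ee_pos: [0.5504, 0.1102, 0.1264]
ee_rot: [[0.234, 0.972, 0.0], [0.972, -0.234, 0.0], [0.0, 0.0, -1.0]]
ft_force: [-0.4, 2.3, 6.2]
opening: 0.0216
grip_force: 39.8
```

```bash
python3 k.py
```

```text
shift scene [-0.01553126  0.01979359] top [-0.03210809 -0.05596457] [0.04043911 0.05638806]
x_s 0.06717825858894874 Fx -0.8909630335760874 [-0.63290391  1.19554285  6.09680401]
```

```bash
python3 - <<'E'
from h import *
a=ctrl.capture("scene");b=ctrl.capture("top");cv2.imwrite("pics/g0.png",a);cv2.imwrite("pics/g0t.png",b)
cv2.imwrite("pics/g.png",np.hstack([cv2.resize(a[195:265,205:265],(480,560),interpolation=2),cv2.resize(b[165:235,235:275],(320,560),interpolation=2)]))
E
```

```text
(no output)
```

View pics/g.png

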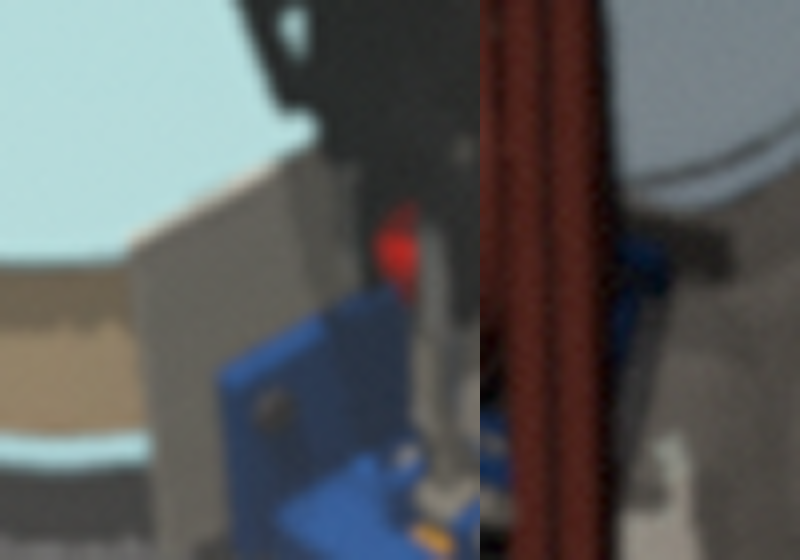

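The crop shows the blade's top-left corner (scene crop (130,243)) almost at the board; the earlier ellipse included the lower board, which moves the expected contact to about 67 mm. Continuing in fine steps.

>>> {"op": "drive_tool", "data": {
  "increments": "0.001 -0.0002 0 0 1; 0 0 0 0 1"
}}

```text
time_s: 19.62
ee_pos: [0.5509, 0.1101, 0.1265]
ee_rot: [[0.234, 0.972, 0.001], [0.972, -0.234, -0.0], [0.0, 0.001, -1.0]]
ft_force: [-1.0, 1.4, 6.3]
opening: 0.0214
grip_force: 39.8
```

>>> {"op": "drive_tool", "data": {
  "increments": "0.001 -0.0003 0 0 1; 0 0 0 0 1"
}}

```text
time_s: 19.88
ee_pos: [0.5514, 0.1099, 0.1265]
ee_rot: [[0.234, 0.972, 0.001], [0.972, -0.234, 0.0], [0.0, 0.001, -1.0]]
ft_force: [-0.7, 2.0, 6.7]
opening: 0.0216
grip_force: 39.8
```

```bash
python3 k.py
```

```text
shift scene [ 0.00480562 -0.01869973] top [-0.00598773 -0.04340439] [0.01921245 0.03348588]
x_s 0.06820688393953192 Fx -1.0090644909115825 [-0.6103244   1.80443451  5.55856097]
```

>>> {"op": "drive_tool", "data": {
  "increments": "0.001 -0.0002 0 0 1; 0 0 0 0 1"
}}

```text
time_s: 20.52
ee_pos: [0.5519, 0.1098, 0.1265]
ee_rot: [[0.234, 0.972, 0.001], [0.972, -0.234, -0.0], [0.0, 0.001, -1.0]]
ft_force: [-1.2, 1.4, 5.7]
opening: 0.0211
grip_force: 39.8
```

>>> {"op": "drive_tool", "data": {
  "increments": "0.001 -0.0002 0 0 1; 0 0 0 0 1"
}}

```text
time_s: 20.78
ee_pos: [0.5524, 0.1097, 0.1265]
ee_rot: [[0.234, 0.972, 0.0], [0.972, -0.234, -0.0], [0.0, 0.0, -1.0]]
ft_force: [0.0, 1.9, 6.5]
opening: 0.0211
grip_force: 39.8
```

```bash
python3 k.py
```

```text
shift scene [-0.02919166  0.03066378] top [-0.01880162  0.01927044] [0.05861747 0.0723742 ]
x_s 0.06925083803555061 Fx -1.005855249742146 [-0.57126629  1.9557117   5.99222386]
```

```bash
cat > e.py <<'E'
from h import *
def prof(p):
    # centroid of the gradient peak
    g=np.abs(np.gradient(cv2.GaussianBlur(p.reshape(1,-1),(5,1),1).ravel()));i=np.argmax(g[3:-3])+3
    w=g[i-3:i+4];return (w*np.arange(i-3,i+4)).sum()/w.sum()
def meas(a,b):
    b=b.astype(float).sum(2);a=a.astype(float)
    top=np.mean([prof(b[102:118,c-1:c+2].mean(1)) for c in range(243,262,2)])
    sc=a[...,2]
    left=np.mean([prof(sc[r-1:r+2,166:186].mean(0)) for r in range(204,216,2)])
    low=np.mean([prof(sc[180:194,c-1:c+2].mean(1)) for c in range(198,212,2)])
    return np.round([top,left,low],3)
if __name__=="__main__":
    for s,t in(("scene0","top0"),("f0","f0t"),("g0","g0t")):print(s,meas(cv2.imread(f"pics/{s}.png"),cv2.imread(f"pics/{t}.png")))
    M=np.array([meas(ctrl.capture("scene"),ctrl.capture("top")) for i in range(3)]);print("now",M)
    s=ctrl.get_state();yaw=np.radians(-13.3);x=np.array([np.cos(yaw),np.sin(yaw),0]);print((s["ee_pos"]-np.array([.485,.1256,0]))@x,s["ft_force"]@x)
E
python3 e.py
```

```text
scene0 [9.614 6.743 3.908]
f0 [9.629 8.653 4.247]
g0 [9.649 8.541 4.229]
now [[ 9.629  8.932  4.232]
 [ 9.645  8.633  4.284]
 [10.496  8.841  4.216]]
0.0692631308584412 -1.602873002447165
```

>>> {"op": "drive_tool", "data": {
  "increments": "0.001 -0.0002 0 0 1; 0 0 0 0 1"
}}

```text
time_s: 21.72
ee_pos: [0.5529, 0.1096, 0.1265]
ee_rot: [[0.234, 0.972, 0.001], [0.972, -0.234, -0.0], [0.0, 0.001, -1.0]]
ft_force: [-2.0, 1.5, 6.7]
opening: 0.0218
grip_force: 39.8
```

>>> {"op": "drive_tool", "data": {
  "increments": "0.001 -0.0002 0 0 1; 0 0 0 0 1"
}}

```text
time_s: 21.98
ee_pos: [0.5531, 0.1095, 0.1265]
ee_rot: [[0.234, 0.972, -0.0], [0.972, -0.234, -0.0], [-0.0, -0.0, -1.0]]
ft_force: [-2.0, 1.9, 6.7]
opening: 0.0217
grip_force: 39.9
```

```bash
python3 e.py|tail -4
```

```text
now [[9.617 8.849 4.287]
 [9.648 8.533 4.268]
 [9.656 8.946 4.228]]
0.06992563370483855 -3.496643378041083
```

>>> {"op": "drive_tool", "data": {
  "increments": "0.0004 -0.0001 0 0 1; 0 0 0 0 1"
}}

```text
time_s: 22.52
ee_pos: [0.5531, 0.1095, 0.1265]
ee_rot: [[0.234, 0.972, -0.001], [0.972, -0.234, 0.0], [-0.0, -0.001, -1.0]]
ft_force: [-3.3, 1.8, 7.0]
opening: 0.0214
grip_force: 39.9
```

```bash
python3 e.py|tail -4
```

```text
now [[9.674 8.546 4.284]
 [9.641 8.933 4.216]
 [9.662 8.846 4.275]]
0.06997589824507863 -3.252351149076567
```

Contact: the advance stalled at 69.9 mm, resistance rose to about 3.5 N, and the cake's edges have not moved. I'll release, then push the lever down with shut fingers.

>>> {"op": "drive_tool", "data": {
  "increments": "0 0 0 0 0.5; 0 0 0 0 0.5; 0 0 0.07 0 0.5; 0 0 0.05 0 1; 0.0076 0.032 0 0 1; 0.0076 0.032 0 0 1; 0 0 -0.06 0 1; 0 0 -0.07 0 1"
}}

```text
time_s: 23.82
ee_pos: [0.5606, 0.1428, 0.1191]
ee_rot: [[0.233, 0.972, -0.001], [0.972, -0.233, 0.0], [-0.0, -0.001, -1.0]]
ft_force: [0.8, 0.3, -0.9]
opening: 0.0
grip_force: 0.0
```

```bash
python3 m.py; python3 e.py|tail -4
```

```text
[256.5 230. ] [256 230   2   1   2] [0.4975992  0.18109521 0.19900748] 0.06487649112387371 0.14600748154577176 113.95733656097849
[0.55667533 0.14217388 0.11303143] [-2.55348772 -1.15652447 -3.22119715]
now [[9.661 8.852 4.305]
 [9.65  8.852 4.291]
 [9.634 8.954 4.313]]
0.07122081308771068 -0.0527789269292918
```

>>> {"op": "drive_tool", "data": {
  "increments": "-0.0042 -0.0175 0 0 1; -0.0042 -0.0175 0 0 1; -0.0042 -0.0175 0 0 1; -0.0042 -0.0175 0 0 1; -0.0042 -0.0175 0 0 1; -0.0042 -0.0175 0 0 1; -0.0042 -0.0175 0 0 1; 0 0 0 0 1"
}}

```text
time_s: 25.18
ee_pos: [0.546, 0.0793, 0.121]
ee_rot: [[0.235, 0.972, -0.001], [0.972, -0.235, -0.001], [-0.001, -0.0, -1.0]]
ft_force: [0.4, -0.4, -0.4]
opening: -0.0
grip_force: 0.0
```

```bash
cat > n.py <<'E'
from h import *
yaw=np.radians(-13.3);x=np.array([np.cos(yaw),np.sin(yaw),0]);y=np.array([-np.sin(yaw),np.cos(yaw),0])
V=np.array([.4825,.118,.053])+.0699*x
a=ctrl.capture("scene");cv2.imwrite("pics/n.png",a);p,s=red(a,(250,190,330,265))
o,d=ray("scene",p);X=o+d*((V-o)@x)/(d@x);v=X-V
print(p,s,X,v@y,v[2],np.degrees(np.arctan2(v[2],-v@y)));st=ctrl.get_state();print(st["ee_pos"],st["ft_force"],"tcp rel",(st["ee_pos"]-V)@x,(st["ee_pos"]-V)@y)
E
python3 n.py; python3 e.py|tail -4
```

```text
[277.42105263 219.42105263] [276 217   4   6  19] [0.53813711 0.0495142  0.12561212] -0.05384962610764262 0.07261211670069473 53.43912388980844
[0.54619938 0.07955978 0.12110922] [-0.88152987  0.31775913 -0.52748089] tcp rel 0.0009340509181104348 -0.0227551872025394
now [[9.65  8.632 4.211]
 [9.622 8.625 4.222]
 [9.629 8.634 4.218]]
0.07009367072960773 0.2135098979626219
```

>>> {"op": "drive_tool", "data": {
  "increments": "0 0 0.068 0 1; -0.007 -0.0292 0 0 1; -0.007 -0.0292 0 0 1; 0 0 0 0 1; -0.0033 -0.0136 -0.042 0 1; -0.0056 -0.0233 -0.022 0 1; -0.0042 -0.0175 -0.026 0 1; 0 0 0 0 1"
}}

```text
time_s: 26.52
ee_pos: [0.5332, 0.0214, 0.1104]
ee_rot: [[0.237, 0.972, 0.001], [0.972, -0.237, -0.002], [-0.002, 0.002, -1.0]]
ft_force: [-0.7, -2.0, 2.7]
opening: -0.0001
grip_force: 1.9
```

>>> {"op": "drive_tool", "data": {
  "increments": "-0.0033 -0.0136 -0.028 0 1; -0.0023 -0.0097 -0.031 0 1; 0 0 0 0 1"
}}

```text
time_s: 26.9
ee_pos: [0.5283, 0.0124, 0.0787]
ee_rot: [[0.235, 0.972, -0.004], [0.972, -0.235, 0.001], [0.0, -0.004, -1.0]]
ft_force: [-0.4, -0.2, -0.3]
opening: -0.0003
grip_force: 0.0
```

```bash
python3 n.py; python3 e.py|tail -4
```

```text
[289.075 234.3  ] [285 231   9   8  40] [0.52975965 0.01407505 0.06548032] -0.09026549179065803 0.012480318284869 7.871940581559977
[0.52869632 0.01262345 0.07929879] [-0.34579469 -0.1715711   0.20464073] tcp rel -0.0007008666770823778 -0.09192278434516658
now [[9.413 8.295 4.008]
 [9.467 8.202 4.073]
 [9.451 8.19  3.993]]
0.06983727351325966 0.6324240949752801
```

>>> {"op": "drive_tool", "data": {
  "increments": "0 0 -0.015 0 1; 0 0 -0.012 0 1; 0 0 0 0 1"
}}

```text
time_s: 27.62
ee_pos: [0.5295, 0.0123, 0.0663]
ee_rot: [[0.235, 0.972, -0.001], [0.972, -0.235, 0.0], [0.0, -0.001, -1.0]]
ft_force: [-0.3, -0.3, -0.4]
opening: 0.0
grip_force: 0.0
```

```bash
python3 n.py; python3 e.py|tail -4
```

```text
[289.77142857 238.37142857] [286 235   8   7  35] [0.5291861  0.01164877 0.05230549] -0.09275864203953546 -0.0006945050233532826 -0.42897850026832285
[0.52937128 0.01239113 0.06640536] [-0.3804567  -0.90102258  0.99523769] tcp rel 9.434059054608261e-06 -0.09199358987386247
now [[9.444 8.214 4.064]
 [9.43  8.199 4.049]
 [9.389 8.298 3.997]]
0.06967510745090509 0.6340592618684572
```

>>> {"op": "drive_tool", "data": {
  "increments": "0 0 -0.004 0 1; 0 0 -0.003 0 1; 0 0 0 0 1"
}}

```text
time_s: 28.35
ee_pos: [0.5302, 0.012, 0.0645]
ee_rot: [[0.234, 0.972, 0.0], [0.972, -0.234, -0.0], [-0.0, 0.0, -1.0]]
ft_force: [-3.4, 0.4, 7.8]
opening: 0.0002
grip_force: 4.1
```

>>> {"op": "drive_tool", "data": {
  "increments": "0 0 -0.002 0 1; 0 0 -0.002 0 1; 0 0 0 0 1"
}}

```text
time_s: 28.72
ee_pos: [0.5305, 0.0119, 0.064]
ee_rot: [[0.234, 0.972, 0.001], [0.972, -0.234, -0.001], [-0.0, 0.001, -1.0]]
ft_force: [-7.0, 0.1, 19.0]
opening: -0.0
grip_force: 9.7
```

>>> {"op": "drive_tool", "data": {
  "increments": "-0.001 0.0002 -0.002 0 1; 0 0 -0.001 0 1; 0 0 0 0 1"
}}

```text
time_s: 29.1
ee_pos: [0.5306, 0.0119, 0.0637]
ee_rot: [[0.234, 0.972, 0.002], [0.972, -0.234, -0.001], [-0.0, 0.002, -1.0]]
ft_force: [-11.0, -0.8, 27.0]
opening: -0.0
grip_force: 13.5
```

```bash
python3 n.py; python3 e.py|tail -4
```

```text
[289.65714286 238.97142857] [286 236   8   7  35] [0.52926585 0.01198613 0.05074627] -0.09241198369481657 -0.0022537286175424234 -1.3970433416995247
[0.53060179 0.01185411 0.0637258 ] [-9.76481076 -0.56639693 27.08386839] tcp rel 0.0013304769721985805 -0.09223313385127538
now [[9.432 8.212 4.064]
 [9.42  8.302 4.063]
 [9.422 8.306 4.009]]
0.07054136190073786 -9.92486395959609
```

>>> {"op": "drive_tool", "data": {
  "increments": "0 0 0.02 0 1; 0 0 0.1 0 1; 0 0 0.12 0 1; -0.03 -0.1 0.06 0 1; -0.04 -0.1 0 0 1; -0.04 -0.1 0 0 1; -0.04 -0.1 0 0 1; -0.04 -0.1 0 0 1"
}}

```text
time_s: 30.45
ee_pos: [0.4335, -0.2391, 0.21]
ee_rot: [[0.234, 0.972, 0.0], [0.972, -0.234, 0.0], [0.0, 0.0, -1.0]]
ft_force: [0.5, -0.3, -0.8]
opening: -0.0002
grip_force: 0.0
```

>>> {"op": "drive_tool", "data": {
  "increments": "-0.03 -0.1 0 0 1; -0.03 -0.1 0 0 1; -0.03 -0.1 0 0 1; -0.03 -0.1 0 0 1; -0.03 -0.1 0 0 1; 0 0 0 0 1"
}}

```text
time_s: 31.2
ee_pos: [0.3576, -0.4906, 0.2092]
ee_rot: [[0.238, 0.971, -0.001], [0.971, -0.238, 0.0], [-0.0, -0.001, -1.0]]
ft_force: [0.7, 1.0, -0.6]
opening: 0.0003
grip_force: 0.0
```

```bash
python3 n.py; python3 e.py; python3 - <<'E'
from h import *
a=ctrl.capture("scene");b=ctrl.capture("top")
p,s=red(a,(270,215,330,265));q,t=red(b,(250,205,300,245));print(p,q,tri(p,q))
cv2.imwrite("pics/z.png",np.hstack([cv2.resize(a[180:280,180:310],(520,400),interpolation=2),cv2.resize(b[100:240,205:303],(280,400),interpolation=2)]))
E
```

```text
[289.62 237.42] [286 234   8   8  50] [0.52931256 0.01218373 0.0553867 ] -0.09220894243173866 0.0023866980718515937 1.482689169299483
[ 0.35840977 -0.4886678   0.20912988] [-0.03174775  0.0543162   0.18904107] tcp rel -0.051098219729273475 -0.6189432082142989
scene0 [9.614 6.743 3.908]
f0 [9.629 8.653 4.247]
g0 [9.649 8.541 4.229]
now [[9.189 6.659 3.873]
 [9.137 7.125 3.856]
 [9.17  6.654 3.88 ]]
0.019289139036847317 -0.11073203490378027
[289.62 237.42] [273.28301887 220.0754717 ] (array([0.52950212, 0.01409033, 0.0568042 ]), np.float64(0.0011399193871657327))
```

View pics/z.png

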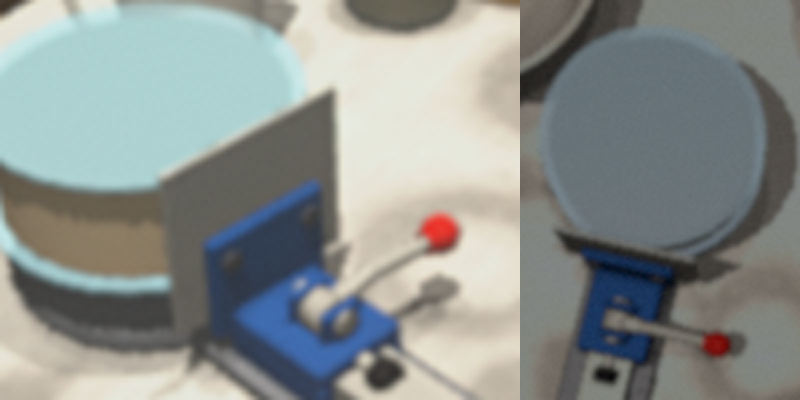

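The final view shows the lever down (scene crop (438,232)), the blade against the boards, the cake in place to within about a millimetre, and the arm clear.

```bash
python3 -c "
from workcell import ctrl
print(ctrl.close_job())"
```

```text
the job is handed in; nothing more can be done
None
```

I handed the job in after about 31.7 s: the lever was swung fully up, the carriage slid in about 70 mm until the blade met the cake boards, and the lever was pressed fully down again to lock it. The ball slipped from the grip once on the way up, so I finished that swing by pushing. The cake may have shifted by up to about 1 mm, the other things on the table were not touched, and no verdict came back.

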